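# Rock a jammed test cartridge out of its leaning dock and stand it in the inspection rest

## Robot

A 7-joint arm with a two-finger parallel gripper is mounted at the origin on the work surface. World frame = base frame: x ahead of the robot, y to its left, z up, the work surface at z = 0. Lengths are in m, angles in rad, forces in N, time in s.
With the tool pointing down it reaches from about 0.4 to 0.85 m from the base axis. Payload 4.5 kg.
Tool frame: the origin (TCP) lies at the very end of the fingers, on their centre line; the grasp point (between the pads) lies 19 mm behind it (r.grip_point_offset is the distance from the TCP to the grasp point, in m); z points along the fingers, y is the line along which they close (so a half turn about z gives the same grasp; the last joint's range is limited). The gripper opens to 88 mm and grips with 3 to 60 N. Pads are 18 mm wide; open, the fingers measure 123 mm over their backs; the gripper's body (75 mm by 187 mm) begins 45 mm behind the grasp point.
Start: joints at [-1.172, 0.689, -0.195, 1.565, 0.157, 0.902, -0.215], TCP at [0.223, 0.584, 0.239] pointing down, gripper open.
Joint ranges: [-3.01, 3.01], [-0.46, 2.08], [-1.47, 1.51], [0.13, 2.56], [-1, 4.14], [0.04, 2.09], [-2.66, 2.66]. Speed limits (rad/s): [2.57, 2.57, 3.14, 3.14, 3.14, 3.14, 3.14].

## Interface

Orientations are given as a unit quaternion [x, y, z, w].
In Python, from plant import r gives the robot as it stands.
- The arm moves only by the tool carry_out, never from a script. Its argument "rows" is a list of rows, each a list of 3 entries, a list of its own where there are three numbers: the shift along the tool's x, y, z in cm, then the turn, a rotation vector about the tool's x, y, z in degrees, then the closure, from 0 (fully open) to 1 (shut). A call has 1 to 12 rows; each row is the pose to reach, as a shift and turn from the pose commanded when the call began, along the tool's axes at that moment; what a row does not reach only later rows make up. A row lasts 1/10 s, in which the tool goes at most 50 mm and 8.59 degrees, less where a joint would pass 70% of its speed; a pose out of reach is approached as far as the arm can. A call with a gripper value outside its range is refused whole. The fingers move at their own pace and stop on an object; "newtons" is the grip in N (left out, the last holds). Time passes only in rows, so rows that repeat a pose let the fingers close. It gives the time, the measured TCP pose, the force, the opening and the grip force at its end, in the units of the state.
- r.get_state(): the state, without advancing time (a new reading comes with each control period).
- r.snapshot(name): name is "scene" or "top" or "wrist"; returns a dict with "image" (420x560x3 uint8, red, green, blue), "fx", "fy", "cx", "cy" (pixels), "pose" (4x4, takes a point from camera to world coordinates). Camera axes: x right, y up, looking along -z (the intrinsics and any distortion apply to the point x, -y, -z); pixel columns grow to the right and rows downward; lengths in m; the calibration is good to about 2 mm. A picture is of the moment at which its call begins. There is no depth.
- r.finish_job(): hands the job in; it is judged then, once.
The state is a dict: "clock": time; "q": joint angles; "qd": joint speeds; "joint_torque": joint torques, N m; "tool_pos": TCP position; "eef_rot": TCP orientation; "contact_force": force on the tool from outside, world axes, zero at the start; "moment": the same for the moment, N m; "opening": opening from 0.0 (shut) to 1.0 (fully open); "finger_force": force on a finger pad.
Only numpy, scipy, OpenCV 4.12 (cv2) and the standard library are available. Lean on these libraries where they do the work, as an engineer would, in place of code of your own. Each camera call takes 0.05 s, during which the arm holds its last target. There are 200 camera calls.

## Task

The white test cartridge is stuck fast in the leaning dock: two stiff orange jaws grip its waist. Rock it to one side and then to the other, while its foot stays down, until both jaws have been pushed back, then draw it out along its own length. Set it foot first in the yellow sloping rest, lying back against the metal plate, and let go only once it is seated; do not disturb the screwdriver, bottle or bin.

Things in the scene. Friction and masses are not known exactly. Their poses are not given: they have to be found in the camera images.
- cartridge: Cartridge 150 mm long, 24 mm thick (x), 0.2 kg, alike front/back and left/right. Origin: centre of its foot's underside; z runs up its length. Along z: black foot 18 mm wide (y) 0-10 mm, black heel 28 mm wide 10-54, brass waist 16 mm wide 54-84, white head 34 mm wide 84-150. Grip the head across its 34 mm width (y).
- socket: Leaning socket of the fixed dock. Origin: centre of its flat floor, 50 mm above the table, where the cartridge's origin starts. z: its axis and the pull, leaning 25 degrees from vertical, top towards the robot side; y: level, the rocking direction; x: away and up. Side stops at y = +-15.5 mm hold the heel up to z = 24 mm; the foot lifts about 2 mm when rocked.
- dock: Fixed dock around the socket: origin on the table, x level, 30 mm nearer its front than the socket's origin. In socket axes: lower plate at x = -12 mm, up to z = 90 mm, 30 mm wide above z = 50; upper wall at x = 14 mm, up to z = 40 mm; grey jaw housings at y = +-28 to +-62 mm, up to z = 72 mm.
- lamp (a point): Centre of the underside of the white lamp head (28 x 50 x 18 mm) that hangs over the dock, 255 mm above the table. It blocks a vertical gripper; come in along the socket's z. Its mast stands 68 mm behind this point.
- jaw_left (a joint): Orange jaw on the socket's +y side: a tooth at socket z = 59-65 mm over the flat top of the heel. Value in m: 0 with its tip at y = 9.5 mm, grows to 0.012 as pushed outwards. Stiff (12 N at the jaw), no spring, stays where pushed. It clears the heel (half width 14 mm) from 0.0055: leaning the cartridge 10 degrees to +y does it, 13 degrees gives about 0.009.
- jaw_right (a joint): The same jaw, mirrored, on the -y side of the socket; its value grows as it is pushed towards -y.
- cradle: Sloping seat of the fixed rest. Origin: on the yellow ledge, 70 mm above the table, where the seated cartridge's origin lies; its axes are then the cartridge's. z: up the plate, leaning 32 degrees from vertical, top towards the robot side; y: level; x: off the plate. Plate face x = -12 mm, 40 mm wide, up to z = 90; cheeks y = +-22 up to z = 24; end lip x = 20 up to z = 10.
- screwdriver: Loose screwdriver, 170 mm long, lying on the table along its x between dock and rest; bystander.
- bottle: Loose closed white bottle with blue cap, 52 mm across, 130 mm high; origin at the centre of its underside; bystander.
- bin: Loose blue open bin, 100 x 75 x 45 mm; origin at the centre of its underside; bystander.

How it is judged:
On the way, in this order (a step that is already met when the one before it is completed fails the run):
1. the cartridge, its foot still down in the socket, is leaned to one side until that jaw is pushed back at least 5.5 mm (z of cartridge in the frame of socket below 0.02 m and value of joint any of jaw_left, jaw_right above 0.0055 m), for 0.05 s.
2. it is leaned to the other side, foot still down, until both jaws are back at least 5.5 mm (z of cartridge in the frame of socket below 0.02 m and value of joint each of jaw_left, jaw_right above 0.0055 m), for 0.05 s.
3. the cartridge is drawn out of the dock, its foot at least 80 mm from the socket floor (distance between cartridge and socket above 0.08 m), for 0.1 s.
4. the cartridge is seated in the rest while the fingers still hold it (x of cartridge in the frame of cradle between -0.006 and 0.009 m and y of cartridge in the frame of cradle between -0.015 and 0.015 m and z of cartridge in the frame of cradle between -0.004 and 0.006 m and angle between the z axis of cartridge and the z axis of cradle, either way round below 0.14 rad and contact force between the fingers and cartridge above 0.5 N), for 0.05 s.
At the end, for the whole second after the job is handed in: the cartridge is at rest in the sloping rest: foot on the ledge (origin within 6 mm of it along z), within 9 mm of the plate, within 15 mm of the middle sideways, its length within 8 degrees of the rest's slope (x of cartridge in the frame of cradle between -0.006 and 0.009 m and y of cartridge in the frame of cradle between -0.015 and 0.015 m and z of cartridge in the frame of cradle between -0.004 and 0.006 m and angle between the z axis of cartridge and the z axis of cradle, either way round below 0.14 rad and linear speed of cartridge below 0.02 m/s and angular speed of cartridge below 0.2 rad/s); the robot touches nothing.
It fails at once if the screwdriver is moved more than 25 mm (distance of screwdriver from where it was at the start of the episode above 0.025 m).
It fails at once if the bottle is moved more than 25 mm (distance of bottle from where it was at the start of the episode above 0.025 m).
It fails at once if the bin is moved more than 25 mm (distance of bin from where it was at the start of the episode above 0.025 m).
It also fails if it takes over 54 s, if anything falls off the work surface, if the arm or the gripper's body presses on something with over 40 N, if the wrist force passes 120 N, or if a joint passes its speed limit or range.

## Working session

There is one attempt and no reset: what is moved stays moved. The work goes in short steps, Python scripts to look and compute and a tool call to move; the robot and the scene stay as the last step left them, time stands still between calls to the robot, and variables do not carry over. Pictures are saved under pics/ and viewed, at most 10 in all, crops included, and the job is handed in when it is done.

Besides the shell and the picture viewer there is one more tool, called in YAML: its name, and indented under it one key for each argument. carry_out: Moves the arm, as the interface text tells. Its arguments: {"type":"object","properties":{"rows":{"type":"array"},"newtons":{"type":"number"}},"required":["rows"]}

```bash
mkdir -p pics; ls; python3 - <<'E'
from plant import r
import cv2,numpy as np,pickle
d={}
for n in ("scene","top","wrist"):
    s=r.snapshot(n); d[n]=s; print(n,s["fx"],s["fy"],s["cx"],s["cy"],np.round(s["pose"],4).tolist(),[k for k in s])
pickle.dump(d,open("s0.pkl","wb"))
im=np.hstack([d["scene"]["image"],d["top"]["image"]])[:,:,::-1]
cv2.imwrite("pics/a.png",cv2.resize(d["scene"]["image"][:,:,::-1],(784,588)))
cv2.imwrite("pics/b.png",cv2.resize(d["top"]["image"][:,:,::-1],(784,588)))
print(r.get_state())
E
```

```text
pics
scene 434.5537997067043 434.5537997067043 285.26454509690797 200.6243839873603 [[-0.1983, -0.8264, 0.527, 1.0133], [0.9801, -0.1697, 0.1026, 0.0921], [0.0047, 0.5369, 0.8436, 0.8392], [0.0, 0.0, 0.0, 1.0]] ['image', 'fx', 'fy', 'cx', 'cy', 'pose']
top 385.97965753241925 385.97965753241925 280.0677670273327 212.59485616292045 [[-0.0141, 0.9958, -0.0901, 0.5281], [-0.9999, -0.0149, -0.0088, -0.0093], [-0.0101, 0.09, 0.9959, 0.8934], [0.0, 0.0, 0.0, 1.0]] ['image', 'fx', 'fy', 'cx', 'cy', 'pose']
wrist 305.937068861891 305.937068861891 273.76467283424375 210.3039352239521 [[0.3553, -0.8918, -0.2802, 0.1491], [0.9347, 0.338, 0.1097, 0.6117], [-0.0031, -0.3009, 0.9536, 0.3835], [0.0, 0.0, 0.0, 1.0]] ['image', 'fx', 'fy', 'cx', 'cy', 'pose']
{'clock': 0.15, 'q': array([-1.1721862 ,  0.68979802, -0.19452205,  1.56602244,  0.15727336,
        0.90248116, -0.21509374]), 'qd': array([ 0.00060452, -0.00209576,  0.0012629 , -0.00499151,  0.00097496,
       -0.00195271,  0.00048229]), 'joint_torque': array([-1.63954621e-03, -5.27863026e+01, -1.26851309e+00, -1.53586632e+01,
       -5.24665962e-02,  3.85631676e-03,  9.55759333e-05]), 'tool_pos': array([0.22285336, 0.58345131, 0.23811198]), 'eef_rot': array([ 1.81375162e-01,  9.83413754e-01, -6.56597923e-04, -8.36583044e-05]), 'contact_force': array([ 0.89221268,  0.80898061, -0.35383574]), 'moment': array([-0.01271667,  0.02480185,  0.02537058]), 'finger_force': 0.0, 'opening': 0.9997477688378434}
```

View pics/a.png

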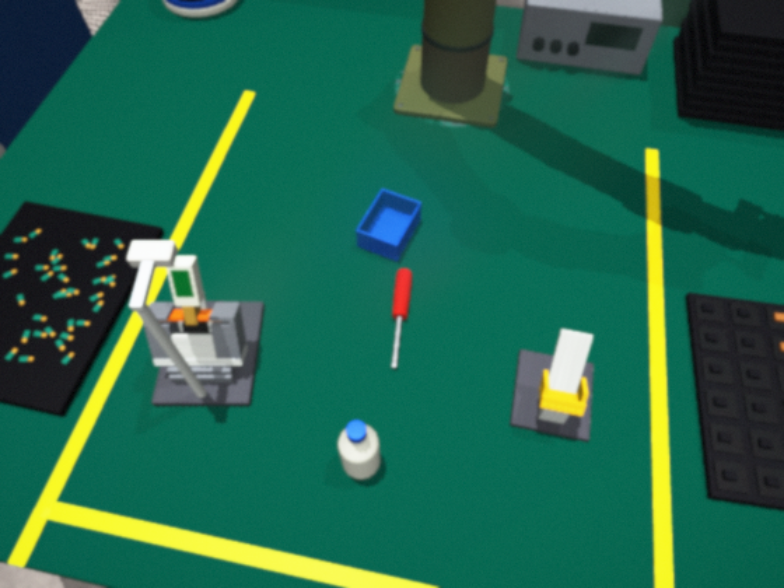

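View pics/b.png

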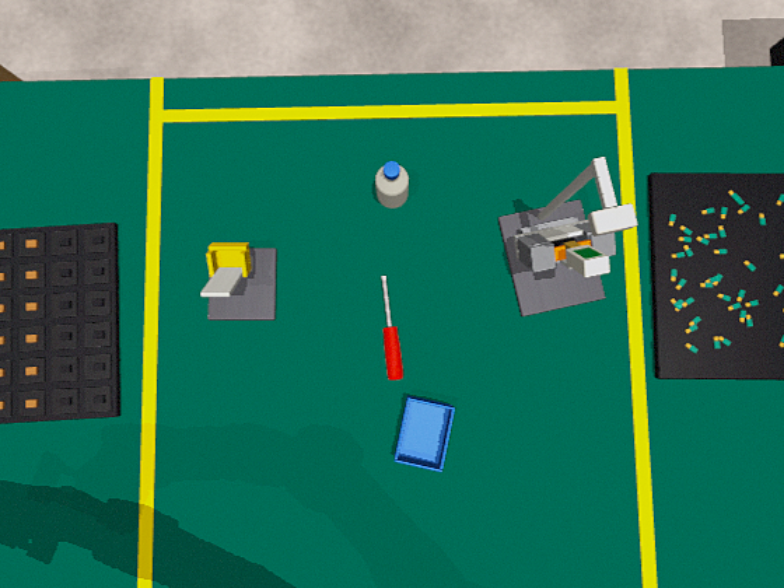

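The scene view shows the dock at about (200,320) with the cartridge's head at (185,280), and the rest at (560,385). In the top view the dock is at (555,250) and the rest at (230,270). The bin, screwdriver and bottle lie between them. I'll zoom in for corners.

```bash
python3 - <<'E'
import cv2,numpy as np,pickle
d=pickle.load(open("s0.pkl","rb"))
def crop(n,x,y,w,h,k): return cv2.resize(d[n]["image"][y:y+h,x:x+w,::-1],None,fx=k,fy=k,interpolation=cv2.INTER_CUBIC)
cv2.imwrite("pics/c.png",np.hstack([crop("scene",90,165,100,130,4),crop("top",355,110,100,130,4)]))
cv2.imwrite("pics/d.png",np.hstack([crop("scene",350,225,80,100,5),crop("top",135,160,80,100,5)]))
E
```

```text
(no output)
```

View pics/c.png

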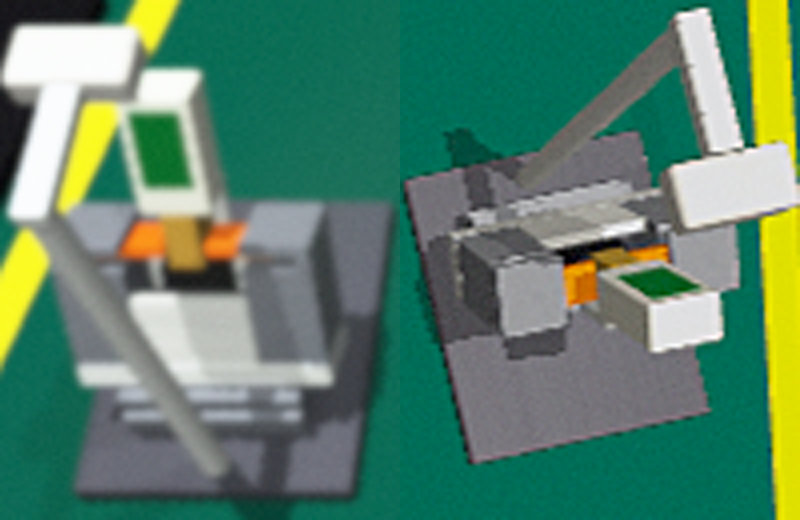

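View pics/d.png

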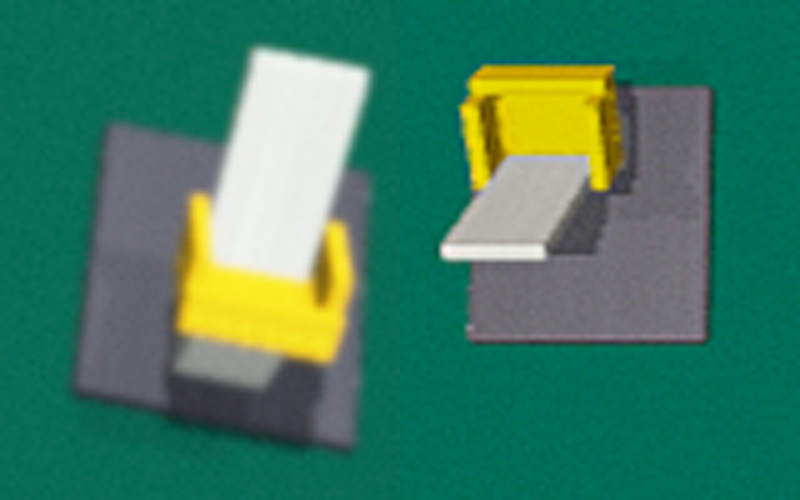

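The dock crop gives the head's end-face corners in both views: scene (118,110), (186,107), (202,70), (143,72); top (718,290), (650,305), (656,352), (722,338). The rest crop gives the plate's top edge: scene (258,48)-(372,70); top (550,243)-(443,243). Base-plate corners are clear in both.

```bash
cat > h.py <<'E'
import numpy as np,pickle,cv2
from scipy.spatial.transform import Rotation as R
def ray(s,p):
    d=np.array([(p[0]-s["cx"])/s["fx"],-(p[1]-s["cy"])/s["fy"],-1.])
    P=np.array(s["pose"]); d=P[:3,:3]@d; return P[:3,3],d/np.linalg.norm(d)
def tri(rays):
    A=sum(np.eye(3)-np.outer(d,d) for o,d in rays); b=sum((np.eye(3)-np.outer(d,d))@o for o,d in rays)
    X=np.linalg.solve(A,b); return X,max(np.linalg.norm(np.cross(X-o,d)) for o,d in rays)
def proj(s,X):
    P=np.array(s["pose"]); c=P[:3,:3].T@(np.asarray(X)-P[:3,3]); return np.array([s["cx"]+s["fx"]*c[0]/-c[2],s["cy"]-s["fy"]*c[1]/-c[2]])
def frame(yaw,lean): # columns x,y,z ; z leans to -x
    return (R.from_euler('z',yaw,degrees=True)*R.from_euler('y',-lean,degrees=True)).as_matrix()
E
python3 - <<'E'
from h import *
d=pickle.load(open("s0.pkl","rb")); S,T=d["scene"],d["top"]
def D(a,b): return tri([ray(S,(90+a[0]/4,165+a[1]/4)),ray(T,(355+(b[0]-400)/4,110+b[1]/4))])
def C(a,b): return tri([ray(S,(350+a[0]/5,225+a[1]/5)),ray(T,(135+(b[0]-400)/5,160+b[1]/5))])
def show(n,L,f):
    X=[]
    for a,b in L:
        x,e=f(a,b); X.append(x); print(n,np.round(x*1000,1),round(e*1000,1))
    return X
h=show("head -+,++,+-,--",[((118,110),(718,290)),((186,107),(650,305)),((202,70),(656,352)),((143,72),(722,338))],D)
b=show("base y+near,y+away",[((392,205),(472,462)),((357,495),(405,180)),((78,493),(640,132))],D)
c=show("plate y-,y+",[((258,48),(550,243)),((372,70),(443,243))],C)
e=show("rbase",[((108,122),(708,342)),((75,392),(710,88)),((352,450),(472,88))],C)
a=lambda u,v:np.degrees(np.arctan2((v-u)[1],(v-u)[0]))
print("dock yaw",a(b[0],b[1]),a(b[2],b[1])-90,a(h[0],h[1])-90,a(h[3],h[2])-90)
print("rest yaw",a(e[0],e[1]),a(c[0],c[1])-90)
for y in (12,13,14):
  F=frame(y,25); print(y,(np.mean(h,0)-F@[0,0,.15])*1000)
for y in (-2,0,2):
  F=frame(y,32); print(y,(np.mean(c,0)-F@[-.012,0,.09])*1000)
# lamp corners
print("lamp",D((10,75),(672,225))[0],D((132,92),(668,228)))
E
```

```text
head -+,++,+-,-- [ 644.2 -289.5  178.8] 2.1
head -+,++,+-,-- [ 637.6 -257.8  180.7] 1.3
head -+,++,+-,-- [ 615.7 -259.8  178.9] 1.7
head -+,++,+-,-- [ 621.4 -289.   177.6] 3.7
base y+near,y+away [ 575.4 -214.1    3.8] 0.8
base y+near,y+away [ 740.9 -179.6    3.2] 2.3
base y+near,y+away [ 767.5 -318.4    1.8] 2.3
plate y-,y+ [607.1 226.1 141. ] 2.6
plate y-,y+ [607.9 267.6 141.2] 2.0
rbase [574.7 193.7   2.3] 1.4
rbase [694.6 193.3  -1.2] 0.5
rbase [696.3 303.7   0. ] 0.9
dock yaw 11.789581661524604 10.857068050907387 11.794353256310714 11.059709340760733
rest yaw -0.2024908768601117 -0.9974318749990942
12 [ 691.73573295 -260.83595374   43.06001654]
13 [ 691.4962646  -259.75578181   43.06001654]
14 [ 691.23798112 -258.6799537    43.06001654]
-2 [665.34251682 244.82327488  71.13883434]
0 [665.37776925 246.8428847   71.13883434]
2 [665.34251682 248.86249453  71.13883434]
lamp [ 0.671885   -0.27170925  0.24602017] (array([ 0.66418445, -0.25235777,  0.23198936]), np.float64(0.0018183494693918966))
```

```bash
python3 - <<'E'
from h import *
from scipy.optimize import least_squares
d=pickle.load(open("s0.pkl","rb")); S,T=d["scene"],d["top"]
s=[(90+x/4,165+y/4) for x,y in [(118,110),(186,107),(202,70),(143,72)]]
t=[(355+(x-400)/4,110+y/4) for x,y in [(718,290),(650,305),(656,352),(722,338)]]
M=np.array([(12,-17,150),(12,17,150),(-12,17,150),(-12,-17,150)])/1000
def res(p,use=(1,1)):
    F=frame(p[2],25); X=[F@m+[p[0],p[1],.05] for m in M]
    return np.concatenate([u*(proj(c,x)-q) for c,Q,u in((S,s,use[0]),(T,t,use[1])) for x,q in zip(X,Q)])
for u in ((1,1),(1,0),(0,1)):
    o=least_squares(lambda p:res(p,u),[.69,-.26,12]); print(u,o.x,np.round(o.fun.reshape(-1,2),1).tolist())
F=frame(0,32)
for z0 in [0]:
  X=np.array([.665,.247,.07]); 
  for m in ((-.012,-.02,.09),(-.012,.02,.09)):
    for c,o,k in((S,(350,225),5),(T,(135,160),5)):
        q=(proj(c,X+F@m)-o)*k; print(q+([400,0] if c is T else 0))
E
```

```text
(1, 1) [ 0.69307772 -0.25926711 10.84894064] [[-1.6, -3.4], [0.3, -2.5], [0.2, 0.1], [-3.6, -0.6], [-0.6, -1.0], [-1.7, -1.0], [-2.3, -0.5], [-0.9, -0.7]]
(1, 0) [ 0.69631221 -0.25747474  9.31001092] [[-0.6, -2.0], [1.3, -0.6], [1.5, 1.9], [-2.2, 0.8], [-0.0, -0.0], [-0.0, -0.0], [-0.0, -0.0], [-0.0, -0.0]]
(0, 1) [ 0.69123737 -0.26036379 12.1590221 ] [[-0.0, -0.0], [-0.0, -0.0], [-0.0, -0.0], [-0.0, -0.0], [0.6, -0.4], [-0.4, 0.0], [-0.8, 0.5], [0.5, -0.1]]
[252.3730021   50.46401654]
[541.59011676 244.29627525]
[363.76104005  70.13110225]
[440.28917148 245.82084368]
```

```bash
cat >> h.py <<'E'
DP=np.array([.693,-.2595,.05]); DF=frame(11.5,25)
CP=np.array([.665,.247,.07]); CF=frame(-.5,32)
def toolR(F): return np.column_stack([-F[:,0],F[:,1],-F[:,2]])
def delta(P,Rt,st):
    R0=R.from_quat(st["eef_rot"]).as_matrix()
    return np.round(R0.T@(P-st["tool_pos"])*100,2),np.round(np.degrees(R.from_matrix(R0.T@Rt).as_rotvec()),2)
E
python3 - <<'E'
from h import *
from plant import r
d=pickle.load(open("s0.pkl","rb"));T=d["top"];S=d["scene"]
o,v=ray(T,(355+330/4,110+186/4)); print("lamp top",o+v*(.273-o[2])/v[2])
o,v=ray(S,(90+72/4,165+45/4)); print("lamp scene",o+v*(.273-o[2])/v[2])
st=r.get_state()
W=DP+DF@[0,0,.21]
print(W,delta(W,toolR(DF),st)); print(delta(np.array([.5,.1,.3]),toolR(DF),st))
E
```

```text
lamp top [ 0.6721513  -0.26148836  0.273     ]
lamp scene [ 0.6713043  -0.26333973  0.273     ]
[ 0.60603184 -0.27719387  0.24032464] (array([-66.5 , -66.73,  -0.13]), array([ -7.14, -24.34, -31.86]))
(array([-43.14, -35.29,  -6.14]), array([ -7.14, -24.34, -31.86]))
```

carry_out:
  rows:
    - [[-7, -6, -1], [-1.2, -4, -5.3], 0]
    - [[-14, -12, -2], [-2.4, -8, -10.6], 0]
    - [[-21, -18, -3], [-3.6, -12, -16], 0]
    - [[-29, -24, -4], [-4.8, -16, -21], 0]
    - [[-36, -30, -5], [-6, -20, -26.5], 0]
    - [[-43, -35, -6], [-7, -24.3, -31.9], 0]
    - [[-43, -35, -6], [-7, -24.3, -31.9], 0]
    - [[-43, -35, -6], [-7, -24.3, -31.9], 0]
    - [[-43, -35, -6], [-7, -24.3, -31.9], 0]
    - [[-43, -35, -6], [-7, -24.3, -31.9], 0]
    - [[-43, -35, -6], [-7, -24.3, -31.9], 0]
    - [[-43, -35, -6], [-7, -24.3, -31.9], 0]

```text
clock: 1.35
tool_pos: [0.4993, 0.1041, 0.2986]
eef_rot: [-0.098, 0.971, 0.021, 0.215]
contact_force: [0.5, 0.3, -0.1]
opening: 1.0
finger_force: 0.0
```

```bash
python3 - <<'E'
from h import *
from plant import r
st=r.get_state(); print(st["clock"],st["tool_pos"],st["q"],st["contact_force"])
for z in (.3,.2): print(delta(DP+DF@[0,0,z],toolR(DF),st))
E
```

```text
1.35 [0.49934335 0.10408051 0.29859295] [-0.15554301  0.32789158 -0.2387778   2.22435821  0.73052273  0.22046138
  0.72024442] [ 0.49492696  0.25029222 -0.14364349]
(array([ -0.1 , -39.49,  -2.47]), array([-0.06, -0.05,  0.03]))
(array([ -0.11, -39.48,   7.53]), array([-0.06, -0.05,  0.03]))
```

carry_out:
  rows:
    - [[0, -4, -2.5], [0, 0, 0], 0]
    - [[0, -8, -2.5], [0, 0, 0], 0]
    - [[0, -12, -2.5], [0, 0, 0], 0]
    - [[0, -16, -2.5], [0, 0, 0], 0]
    - [[0, -20, -2.5], [0, 0, 0], 0]
    - [[0, -24, -2.5], [0, 0, 0], 0]
    - [[0, -28, -2.5], [0, 0, 0], 0]
    - [[-0.1, -32, -2.5], [0, 0, 0], 0]
    - [[-0.1, -36, -2.5], [0, 0, 0], 0]
    - [[-0.1, -39.5, -2.5], [0, 0, 0], 0]
    - [[-0.1, -39.5, -2.5], [0, 0, 0], 0]
    - [[-0.1, -39.5, -2.5], [0, 0, 0], 0]

```text
clock: 2.55
tool_pos: [0.5676, -0.2839, 0.3212]
eef_rot: [-0.097, 0.972, 0.022, 0.215]
contact_force: [0.1, 0.2, 0.5]
opening: 0.997
finger_force: 0.0
```

```bash
python3 - <<'E'
from h import *
from plant import r
st=r.get_state(); print(st["clock"],st["q"],st["contact_force"])
w=r.snapshot("wrist"); pickle.dump(w,open("w1.pkl","wb"))
for z in (.2,.1): print(delta(DP+DF@[0,0,z],toolR(DF),st))
im=w["image"][:,:,::-1].copy()
for x in(12,-12):
  for y in(17,-17): 
    q=proj(w,DP+DF@(np.array([x,y,150])/1000)); print(x,y,q); cv2.circle(im,tuple(int(v) for v in q),3,(0,0,255),1)
cv2.imwrite("pics/e.png",cv2.resize(im,(784,588)))
E
```

```text
2.55 [ 1.05702591  0.6180149  -0.87606653  1.75493369  0.41269399  0.60671495
  1.84313071] [0.07848711 0.17701501 0.50460605]
(array([-0.13, -0.1 ,  9.97]), array([-0.02, -0.09, -0.09]))
(array([-0.15, -0.1 , 19.97]), array([-0.02, -0.09, -0.09]))
12 17 [289.06771469 209.76186305]
12 -17 [255.47741094 209.74880121]
-12 17 [289.43484679 186.58250523]
-12 -17 [255.0490091  186.57069554]
```

View pics/e.png

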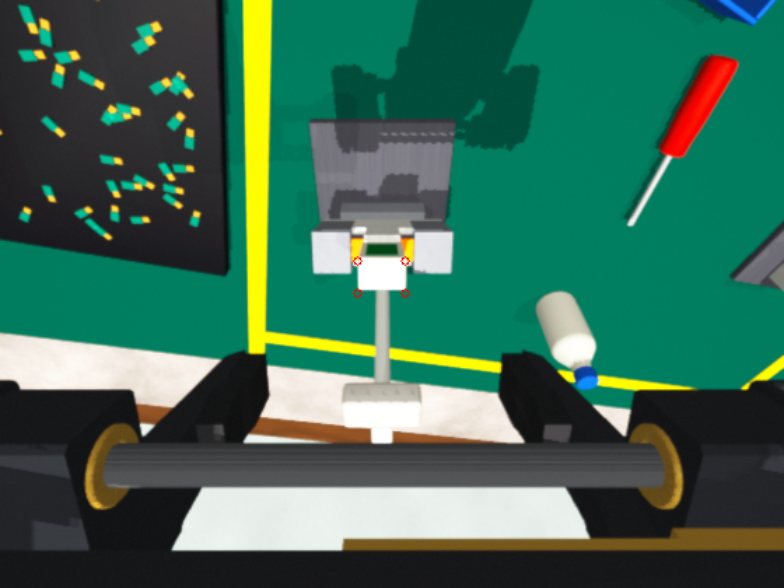

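The wrist view shows the head's end face at (358-406, 257-290), within about 2.5 mm of the prediction and well aligned. The lamp is clear at (382,405). I'll go in along the axis and grip.

carry_out:
  rows:
    - [[0, -0.1, 3], [0, 0, 0], 0]
    - [[0, -0.1, 6], [0, 0, 0], 0]
    - [[0, -0.1, 9], [0, 0, 0], 0]
    - [[0, -0.1, 12], [0, 0, 0], 0]
    - [[0, -0.1, 14], [0, 0, 0], 0]
    - [[0, -0.1, 16], [0, 0, 0], 0]
    - [[0, -0.1, 17.5], [0, 0, 0], 0]
    - [[0, -0.1, 19], [0, 0, 0], 0]
    - [[0, -0.1, 20], [0, 0, 0], 0]
    - [[0, -0.1, 20], [0, 0, 0], 0]

```text
clock: 3.6
tool_pos: [0.6509, -0.2669, 0.1394]
eef_rot: [-0.098, 0.972, 0.022, 0.214]
contact_force: [0.0, 0.7, -1.2]
opening: 1.001
finger_force: 0.0
```

carry_out:
  rows:
    - [[0, 0, 0], [0, 0, 0], 0.3]
    - [[0, 0, 0], [0, 0, 0], 0.5]
    - [[0, 0, 0], [0, 0, 0], 0.6]
    - [[0, 0, 0], [0, 0, 0], 0.7]
    - [[0, 0, 0], [0, 0, 0], 0.8]
    - [[0, 0, 0], [0, 0, 0], 0.9]
    - [[0, 0, 0], [0, 0, 0], 1]
    - [[0, 0, 0], [0, 0, 0], 1]
  newtons: 45

```text
clock: 4.4
tool_pos: [0.651, -0.2678, 0.1406]
eef_rot: [-0.098, 0.971, 0.021, 0.215]
contact_force: [-0.4, 0.5, 1.4]
opening: 0.383
finger_force: 44.9
```

```bash
python3 - <<'E'
from h import *
from plant import r
st=r.get_state(); print(st["clock"],st["q"],st["contact_force"],st["moment"],st["opening"],st["finger_force"])
print("tool in socket",DF.T@(st["tool_pos"]-DP)*1000, delta(DP+DF@[0,0,.1],toolR(DF),st))
w=r.snapshot("wrist"); pickle.dump(w,open("w2.pkl","wb"))
cv2.imwrite("pics/f.png",cv2.resize(w["image"][100:400,140:440,::-1],(600,600)))
E
```

```text
4.4 [ 0.74965233  0.87373686 -0.55195704  1.7530607   0.61018702  0.27510951
  1.6579233 ] [-0.41014089  0.49410633  1.39617389] [-0.03557254  0.39433473 -0.01675242] 0.38297370859871527 44.939042245969176
tool in socket [ -0.48920128   0.2198104  100.21551433] (array([-0.05, -0.02,  0.02]), array([-0.06, -0.05,  0.03]))
```

View pics/f.png

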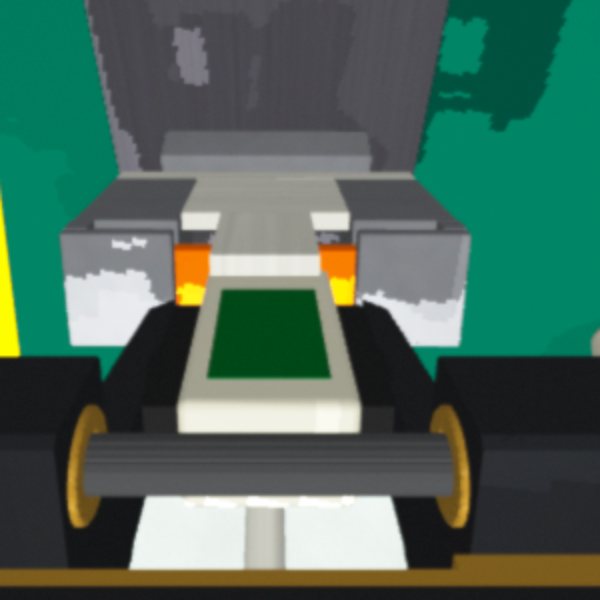

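The cartridge is gripped squarely: the head is centred at (270,340) between the pads and the jaws are closed on either side. I'll rock it to +y first.

carry_out:
  rows:
    - [[0, 0.19, -0.02], [1.3, 0, 0], 1]
    - [[0, 0.38, -0.03], [2.6, 0, 0], 1]
    - [[0, 0.57, -0.04], [3.9, 0, 0], 1]
    - [[0, 0.75, -0.04], [5.2, 0, 0], 1]
    - [[0, 0.94, -0.04], [6.5, 0, 0], 1]
    - [[0, 1.13, -0.03], [7.8, 0, 0], 1]
    - [[0, 1.31, -0.02], [9.1, 0, 0], 1]
    - [[0, 1.5, 0], [10.4, 0, 0], 1]
    - [[0, 1.68, 0.02], [11.7, 0, 0], 1]
    - [[0, 1.87, 0.05], [13, 0, 0], 1]
    - [[0, 1.87, 0.05], [13, 0, 0], 1]
    - [[0, 1.87, 0.05], [13, 0, 0], 1]
  newtons: 55

```text
clock: 5.65
tool_pos: [0.6475, -0.2511, 0.1408]
eef_rot: [-0.072, 0.967, -0.091, 0.225]
contact_force: [-9.0, -2.4, -2.6]
opening: 0.38
finger_force: 55.0
```

```bash
python3 - <<'E'
from h import *
from plant import r
st=r.get_state(); print(st["clock"],st["contact_force"],st["moment"],st["opening"],st["finger_force"])
print("tool in socket",DF.T@(st["tool_pos"]-DP)*1000, delta(DP+DF@[0,0,.1],toolR(DF),st))
w=r.snapshot("wrist"); s=r.snapshot("scene")
cv2.imwrite("pics/g.png",np.hstack([cv2.resize(w["image"][100:400,140:440,::-1],(400,500)),cv2.resize(s["image"][170:270,90:170,::-1],(400,500))]))
E
```

```text
5.65 [-8.95293728 -2.36188621 -2.64487057] [ 0.25428718  3.25446852 -0.46063461] 0.3800875080432217 55.00654935836792
tool in socket [ -0.53533854  17.30894426 100.45974044] (array([-0.05, -1.67,  0.44]), array([-1.333e+01, -3.000e-02,  1.000e-02]))
```

View pics/g.png

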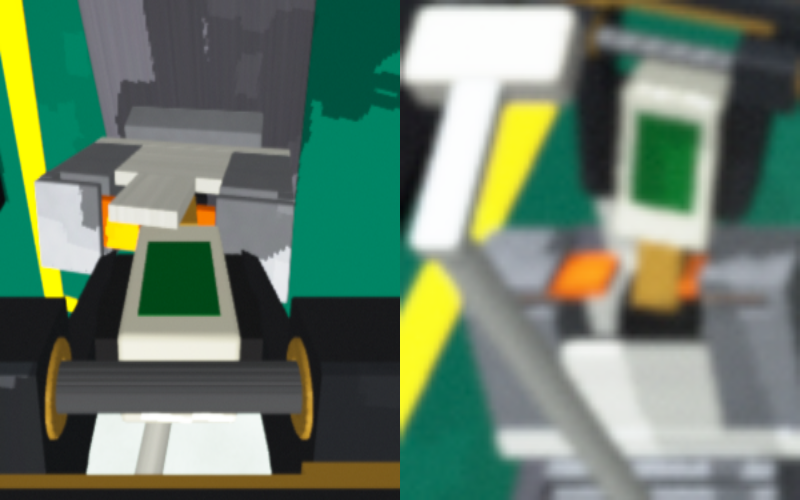

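The head leans to +y and that side's jaw looks pushed back (right orange at (690,275)). The tool fell about 1.5 mm short, so I'll push slightly further for margin.

carry_out:
  rows:
    - [[0, 0.1, 0], [0.6, 0, 0], 1]
    - [[0, 0.2, 0], [1.2, 0, 0], 1]
    - [[0, 0.3, 0], [1.8, 0, 0], 1]
    - [[0, 0.3, 0], [1.8, 0, 0], 1]

```text
clock: 6.15
tool_pos: [0.6471, -0.2483, 0.1397]
eef_rot: [-0.069, 0.966, -0.106, 0.226]
contact_force: [-1.9, -4.9, 4.2]
opening: 0.378
finger_force: 55.0
```

```bash
python3 - <<'E'
from h import *
from plant import r
st=r.get_state(); print(st["clock"],st["contact_force"],st["opening"],st["finger_force"])
print("tool in socket",DF.T@(st["tool_pos"]-DP)*1000)
for th in (0,-7,-15):
    t=np.radians(th); F=DF@R.from_euler('x',-th,degrees=True).as_matrix()
    print(th,delta(DP+DF@[-.0005,.083*np.sin(t),.009*abs(np.sin(t))+.1*np.cos(t)],toolR(F),st))
E
```

```text
6.15 [-1.87375538 -4.90976752  4.17848716] 0.3783165691337847 54.9870147742331
tool in socket [-0.86434229 20.13777285 99.40320102]
0 (array([-0.04, -1.96,  0.47]), array([-1.51e+01, -9.00e-02, -1.00e-02]))
-7 (array([-0.04, -2.95,  0.7 ]), array([-2.21e+01, -9.00e-02, -2.00e-02]))
-15 (array([-0.04, -4.01,  1.13]), array([-3.01e+01, -9.00e-02, -2.00e-02]))
```

carry_out:
  rows:
    - [[0, -0.33, 0.03], [-2.5, 0, 0], 1]
    - [[0, -0.66, 0.08], [-5, 0, 0], 1]
    - [[0, -0.99, 0.14], [-7.5, 0, 0], 1]
    - [[0, -1.31, 0.22], [-10, 0, 0], 1]
    - [[0, -1.64, 0.33], [-12.5, 0, 0], 1]
    - [[0, -1.96, 0.44], [-15, 0, 0], 1]
    - [[0, -2.4, 0.54], [-18, 0, 0], 1]
    - [[0, -2.82, 0.65], [-21, 0, 0], 1]
    - [[0, -3.23, 0.78], [-24, 0, 0], 1]
    - [[0, -3.62, 0.95], [-27, 0, 0], 1]
    - [[0, -4.05, 1.12], [-30, 0, 0], 1]
    - [[0, -4.05, 1.12], [-30, 0, 0], 1]

```text
clock: 7.35
tool_pos: [0.656, -0.2894, 0.1392]
eef_rot: [-0.124, 0.96, 0.151, 0.201]
contact_force: [-6.5, -4.1, 8.9]
opening: 0.379
finger_force: 55.0
```

carry_out:
  rows:
    - [[0, -0.08, 0], [-0.5, 0, 0], 1]
    - [[0, -0.15, 0], [-1, 0, 0], 1]
    - [[0, -0.15, 0], [-1, 0, 0], 1]

```text
clock: 7.65
tool_pos: [0.6563, -0.2902, 0.1391]
eef_rot: [-0.127, 0.959, 0.157, 0.199]
contact_force: [-5.8, -3.6, 8.0]
opening: 0.38
finger_force: 55.0
```

```bash
python3 - <<'E'
from h import *
from plant import r
st=r.get_state(); print(st["clock"],st["contact_force"],st["opening"],st["finger_force"])
print("tool in socket",DF.T@(st["tool_pos"]-DP)*1000)
for th in (-7,0):
    t=np.radians(th); F=DF@R.from_euler('x',-th,degrees=True).as_matrix()
    print(th,delta(DP+DF@[-.0005,.083*np.sin(t),.009*abs(np.sin(t))+.1*np.cos(t)],toolR(F),st))
w=r.snapshot("wrist"); s=r.snapshot("scene")
cv2.imwrite("pics/h.png",np.hstack([cv2.resize(w["image"][100:400,140:440,::-1],(400,500)),cv2.resize(s["image"][170:270,90:170,::-1],(400,500))]))
E
```

```text
7.65 [-5.83145575 -3.60891815  8.01584365] 0.3799405135843188 55.01161083346233
tool in socket [ -0.47348348 -22.75757614  98.54797369]
-7 (array([0.  , 1.26, 0.18]), array([ 9.06, -0.06,  0.01]))
0 (array([0.  , 2.23, 0.49]), array([ 1.606e+01, -6.000e-02,  1.000e-02]))
```

View pics/h.png

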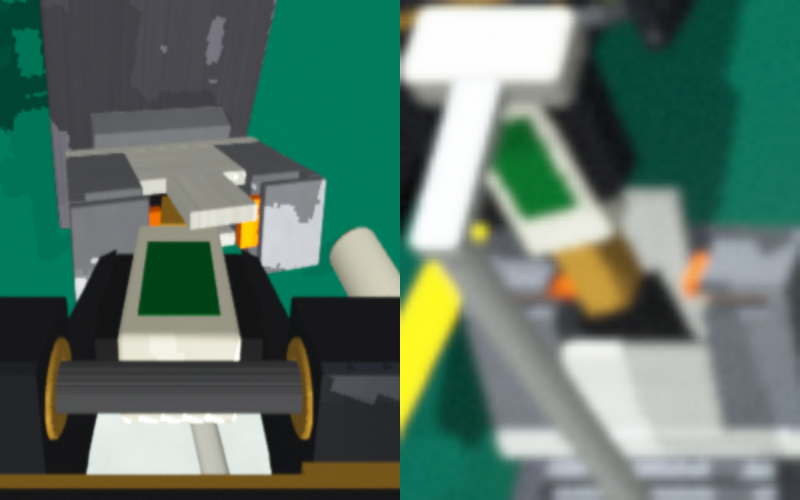

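Both orange jaws are now back: the -y one at (565,285), with the brass waist against it, and the +y one at (697,272). I'll bring the cartridge upright, then pull.

carry_out:
  rows:
    - [[0, 0.36, 0.04], [2.7, 0, 0], 1]
    - [[0, 0.74, 0.08], [5.3, 0, 0], 1]
    - [[0, 1.12, 0.15], [8, 0, 0], 1]
    - [[0, 1.49, 0.24], [10.7, 0, 0], 1]
    - [[0, 1.86, 0.35], [13.3, 0, 0], 1]
    - [[0, 2.23, 0.46], [16, 0, 0], 1]
    - [[0, 2.23, 0.46], [16, 0, 0], 1]

```text
clock: 8.45
tool_pos: [0.6511, -0.267, 0.1407]
eef_rot: [-0.1, 0.971, 0.02, 0.214]
contact_force: [-1.9, -4.5, 5.3]
opening: 0.385
finger_force: 55.0
```

carry_out:
  rows:
    - [[0, 0, -0.5], [0, 0, 0], 1]
    - [[0, 0, -1], [0, 0, 0], 1]
    - [[0, 0, -1.5], [0, 0, 0], 1]
    - [[0, 0, -2], [0, 0, 0], 1]
    - [[0, 0, -2.5], [0, 0, 0], 1]
    - [[0, 0, -2.5], [0, 0, 0], 1]

```text
clock: 9.05
tool_pos: [0.6404, -0.2681, 0.1636]
eef_rot: [-0.099, 0.971, 0.024, 0.215]
contact_force: [0.0, 0.1, -3.2]
opening: 0.381
finger_force: 55.0
```

carry_out:
  rows:
    - [[0, 0, -1], [0, 0, 0], 1]
    - [[0, 0, -2], [0, 0, 0], 1]
    - [[0, 0, -3.5], [0, 0, 0], 1]
    - [[0, 0, -5], [0, 0, 0], 1]
    - [[0, 0, -7], [0, 0, 0], 1]
    - [[0, 0, -9], [0, 0, 0], 1]
    - [[0, 0, -11], [0, 0, 0], 1]
    - [[0, 0, -13], [0, 0, 0], 1]
    - [[0, 0, -14.5], [0, 0, 0], 1]
    - [[0, 0, -14.5], [0, 0, 0], 1]

```text
clock: 10.05
tool_pos: [0.5809, -0.2823, 0.2971]
eef_rot: [-0.098, 0.971, 0.022, 0.216]
contact_force: [0.2, -0.2, -3.1]
opening: 0.379
finger_force: 55.0
```

```bash
python3 - <<'E'
from h import *
from plant import r
st=r.get_state(); print(st["clock"],st["contact_force"],st["opening"],st["finger_force"],st["tool_pos"])
w=r.snapshot("wrist"); pickle.dump(w,open("w3.pkl","wb"))
cv2.imwrite("pics/i.png",cv2.resize(w["image"][:,:,::-1],(784,588)))
t0=pickle.load(open("w2.pkl","rb"))
Rt=R.from_quat(st["eef_rot"]).as_matrix()
for m in ((-12,17,150),(-12,-17,150),(12,-17,150),(12,17,150),(-12,17,84),(-12,-17,84),(12,-9,0),(12,9,0),(-12,9,0),(-12,-9,0)):
    m=np.array(m)/1000; t=np.array([-m[0],m[1],.1-m[2]]); print(m,proj(w,st["tool_pos"]+Rt@t)*1.4)
# via points: over centre, then above cradle
for P,F in ((np.array([.52,.05,.33]),DF),(CP+CF@[0,0,.1+.13],CF)): print(delta(P,toolR(F),st))
E
```

```text
10.05 [ 0.18745318 -0.1973646  -3.11171388] 0.37883813679642303 54.97801593504846 [ 0.5809286  -0.28233687  0.29710923]
[-0.012  0.017  0.15 ] [446.35988818 429.43436604]
[-0.012 -0.017  0.15 ] [315.81222858 429.20789112]
[ 0.012 -0.017  0.15 ] [319.75041352 503.60673448]
[0.012 0.017 0.15 ] [442.37994787 503.81527795]
[-0.012  0.017  0.084] [423.65631891 332.11315369]
[-0.012 -0.017  0.084] [340.20674409 331.96465155]
[ 0.012 -0.009  0.   ] [367.63515989 315.67912942]
[0.012 0.009 0.   ] [397.07930776 315.73174773]
[-0.012  0.009  0.   ] [397.541485   277.82624049]
[-0.012 -0.009  0.   ] [367.26446817 277.77160602]
(array([-2.01, 33.78, -2.71]), array([-0.01,  0.1 ,  0.03]))
(array([-4.89, 52.73,  5.81]), array([ 5.73, -6.87, 10.58]))
```

View pics/i.png

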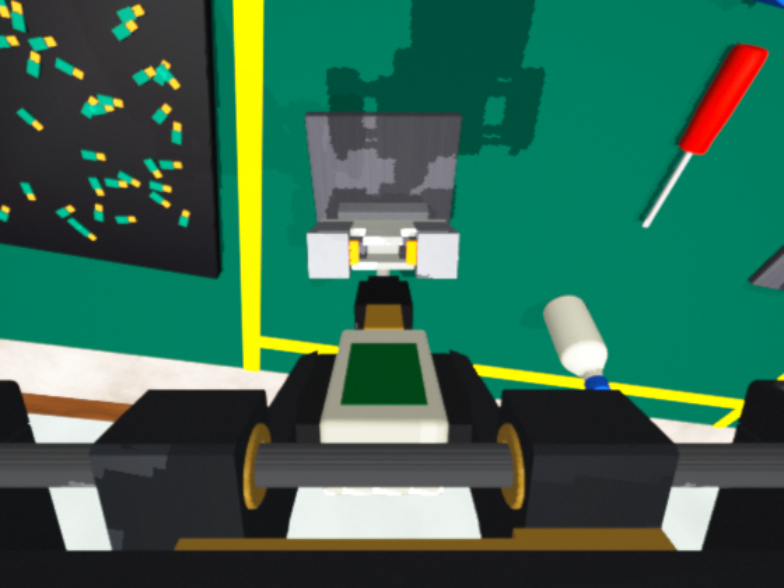

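The cartridge is out and held straight in the hand, with its foot at about (385,290) near the prediction. The dock is empty with both jaws back. Now over to the rest, moving sideways first to stay clear of the lamp.

carry_out:
  rows:
    - [[0.3, 2, 0], [0, 0, 0], 1]
    - [[0.3, 5, 0], [0, 0, 0], 1]
    - [[0.3, 8.5, 0], [0, 0, 0], 1]
    - [[0.3, 12, 0], [0, 0, 0], 1]
    - [[0.3, 16, 0], [0, 0, 0], 1]
    - [[-0.4, 20, 0.5], [0.5, -0.7, 1], 1]
    - [[-1.1, 25, 1.1], [1.2, -1.5, 2.3], 1]
    - [[-1.9, 30, 2], [2, -2.5, 4], 1]
    - [[-2.7, 35, 3], [3, -3.5, 5.5], 1]
    - [[-3.5, 40, 4], [4, -4.7, 7.2], 1]
    - [[-4.2, 45, 5], [4.8, -5.8, 9], 1]
    - [[-4.6, 49, 5.5], [5.3, -6.4, 9.9], 1]

```text
clock: 11.3
tool_pos: [0.5468, 0.0797, 0.2729]
eef_rot: [-0.013, 0.966, 0.0, 0.259]
contact_force: [-0.2, -0.5, -2.7]
opening: 0.381
finger_force: 55.0
```

```bash
python3 - <<'E'
from h import *
from plant import r
st=r.get_state(); print(st["clock"],st["contact_force"],st["tool_pos"],delta(CP+CF@[0,0,.23],toolR(CF),st))
E
```

```text
11.3 [-0.16549834 -0.47460719 -2.69999562] [0.54684215 0.07965419 0.2729285 ] (array([ 0.28, 16.85,  0.61]), array([ 0.69, -2.  ,  1.9 ]))
```

carry_out:
  rows:
    - [[0, 0, 0], [0, 0, 0], 1]
    - [[0, 0, 0], [0, 0, 0], 1]

```text
clock: 11.5
tool_pos: [0.5465, 0.0805, 0.2728]
eef_rot: [-0.016, 0.966, 0.001, 0.258]
contact_force: [-0.2, -1.0, -3.9]
opening: 0.382
finger_force: 55.0
```

```bash
python3 - <<'E'
from h import *
from plant import r
st=r.get_state(); print(st["clock"],st["contact_force"],st["tool_pos"],delta(CP+CF@[0,0,.23],toolR(CF),st))
E
```

```text
11.5 [-0.19369019 -0.95514757 -3.9474932 ] [0.54648805 0.08050868 0.27277282] (array([ 0.17, 16.76,  0.67]), array([ 0.86, -2.11,  2.16]))
```

carry_out:
  rows:
    - [[0, 3, 0.1], [0.2, -0.4, 0.4], 1]
    - [[0.05, 6, 0.2], [0.3, -0.8, 0.8], 1]
    - [[0.1, 9, 0.3], [0.5, -1.2, 1.2], 1]
    - [[0.15, 12, 0.5], [0.7, -1.6, 1.6], 1]
    - [[0.2, 14.5, 0.6], [0.8, -2, 2], 1]
    - [[0.2, 16.8, 0.7], [0.9, -2.1, 2.2], 1]
    - [[0.2, 16.8, 0.7], [0.9, -2.1, 2.2], 1]
    - [[0.2, 16.8, 0.7], [0.9, -2.1, 2.2], 1]
    - [[0.2, 16.8, 0.7], [0.9, -2.1, 2.2], 1]

```text
clock: 12.4
tool_pos: [0.5449, 0.2441, 0.265]
eef_rot: [0.008, 0.961, -0.003, 0.276]
contact_force: [0.2, -0.5, -3.3]
opening: 0.38
finger_force: 55.0
```

```bash
python3 - <<'E'
from h import *
from plant import r
st=r.get_state(); print(st["clock"],st["contact_force"],st["tool_pos"],delta(CP+CF@[0,0,.23],toolR(CF),st))
w=r.snapshot("wrist"); pickle.dump((w,st),open("w4.pkl","wb"))
im=cv2.resize(w["image"][:,:,::-1],(784,588))
for m in ((-12,20,90),(-12,-20,90),(-15,22,24),(-15,-22,24),(20,22,10),(20,-22,10)):
    q=proj(w,CP+CF@(np.array(m)/1000))*1.4; print(m,q); cv2.circle(im,tuple(int(v) for v in q),4,(0,0,255),1)
cv2.imwrite("pics/j.png",im)
E
```

```text
12.4 [ 0.16686119 -0.4580072  -3.30022618] [0.54488219 0.24407678 0.26502848] (array([ 0.15,  0.4 , -0.1 ]), array([-0.37,  0.07, -0.34]))
(-12, 20, 90) [419.28972078 260.18474057]
(-12, -20, 90) [360.50518197 260.32885715]
(-15, 22, 24) [415.92596462 238.59317671]
(-15, -22, 24) [362.60883106 238.744745  ]
(20, 22, 10) [414.12808313 275.2268607 ]
(20, -22, 10) [364.18789453 275.33570143]
```

View pics/j.png

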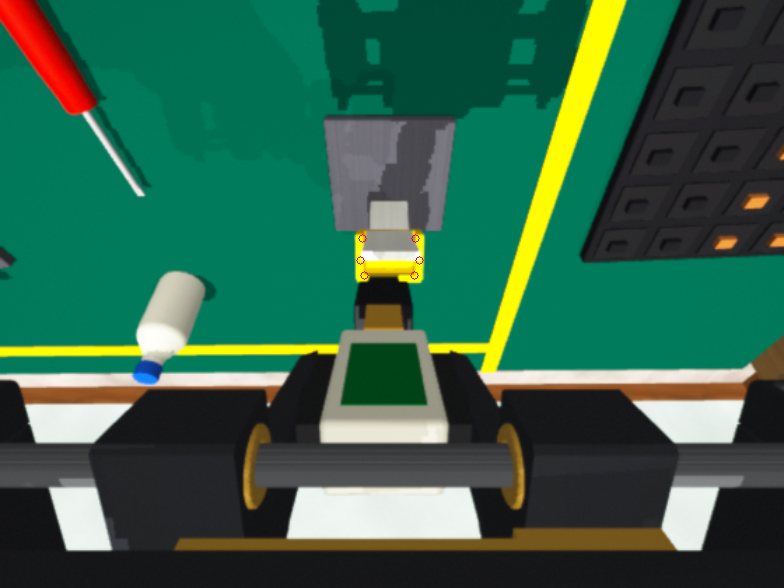

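The rest's yellow cheeks (355-424, centre column 389) and the plate's top edge (row 260) match the projected marks to within a millimetre or so. The cartridge is held straight above it. I'll descend 3.5 mm off the plate.

carry_out:
  rows:
    - [[-0.2, 0.35, 1], [-0.37, 0, -0.34], 1]
    - [[-0.2, 0.35, 2.5], [-0.37, 0, -0.34], 1]
    - [[-0.2, 0.35, 4], [-0.37, 0, -0.34], 1]
    - [[-0.2, 0.35, 5.5], [-0.37, 0, -0.34], 1]
    - [[-0.2, 0.35, 7], [-0.37, 0, -0.34], 1]
    - [[-0.2, 0.35, 8.5], [-0.37, 0, -0.34], 1]
    - [[-0.2, 0.35, 10], [-0.37, 0, -0.34], 1]
    - [[-0.2, 0.35, 11], [-0.37, 0, -0.34], 1]
    - [[-0.2, 0.35, 11.5], [-0.37, 0, -0.34], 1]
    - [[-0.2, 0.35, 12], [-0.37, 0, -0.34], 1]
    - [[-0.2, 0.35, 12], [-0.37, 0, -0.34], 1]

```text
clock: 13.55
tool_pos: [0.6102, 0.2489, 0.1645]
eef_rot: [0.003, 0.961, -0.0, 0.276]
contact_force: [-0.5, 0.0, -3.1]
opening: 0.381
finger_force: 55.0
```

```bash
cat > s.py <<'E'
from h import *
from plant import r
st=r.get_state(); print(st["clock"],"F cradle",CF.T@st["contact_force"],"tool in cradle",CF.T@(st["tool_pos"]-CP)*1000,delta(CP+CF@[0,0,.1],toolR(CF),st),st["finger_force"])
E
python3 s.py
```

```text
13.55 F cradle [-2.08119291  0.0159096  -2.40742805] tool in cradle [  3.59229505   1.41111597 109.15574121] (array([ 0.36, -0.14,  0.91]), array([0.16, 0.1 , 0.08])) 54.97823688201606
```

carry_out:
  rows:
    - [[0, -0.15, 0.2], [0, 0, 0], 1]
    - [[0, -0.15, 0.4], [0, 0, 0], 1]
    - [[0, -0.15, 0.6], [0, 0, 0], 1]
    - [[0, -0.15, 0.75], [0, 0, 0], 1]
    - [[0, -0.15, 0.75], [0, 0, 0], 1]

```text
clock: 14.05
tool_pos: [0.6141, 0.2476, 0.1583]
eef_rot: [0.003, 0.961, 0.0, 0.277]
contact_force: [0.2, -0.1, -2.6]
opening: 0.382
finger_force: 55.0
```

```bash
python3 s.py
```

```text
14.05 F cradle [-1.23449424 -0.07052512 -2.26292379] tool in cradle [  3.6362941    0.13133433 101.87848937] (array([ 0.36, -0.01,  0.19]), array([0.17, 0.11, 0.09])) 54.978207210078835
```

carry_out:
  rows:
    - [[0, 0, 0.06], [0, 0, 0], 1]
    - [[0, 0, 0.12], [0, 0, 0], 1]
    - [[0, 0, 0.18], [0, 0, 0], 1]
    - [[0, 0, 0.18], [0, 0, 0], 1]

```text
clock: 14.45
tool_pos: [0.615, 0.2476, 0.1568]
eef_rot: [0.003, 0.961, 0.0, 0.277]
contact_force: [0.2, 0.1, -3.3]
opening: 0.38
finger_force: 55.0
```

```bash
python3 s.py
```

```text
14.45 F cradle [-1.56950836  0.12103388 -2.93945902] tool in cradle [  3.63064227   0.13519981 100.1392194 ] (array([ 0.36, -0.01,  0.01]), array([0.17, 0.11, 0.09])) 54.97819712385535
```

Still no contact with the ledge, so I'll keep going down in small steps.

carry_out:
  rows:
    - [[0, 0, 0.06], [0, 0, 0], 1]
    - [[0, 0, 0.12], [0, 0, 0], 1]
    - [[0, 0, 0.12], [0, 0, 0], 1]

```text
clock: 14.75
tool_pos: [0.6157, 0.2475, 0.1558]
eef_rot: [0.003, 0.961, 0.0, 0.277]
contact_force: [-0.6, 0.1, -2.9]
opening: 0.385
finger_force: 55.0
```

```bash
python3 s.py
```

```text
14.75 F cradle [-2.06619117  0.10509933 -2.17823389] tool in cradle [3.66273124e+00 9.62145903e-02 9.89279900e+01] (array([ 0.37, -0.01, -0.11]), array([0.17, 0.11, 0.09])) 54.97819488868117
```

carry_out:
  rows:
    - [[0, 0, 0.06], [0, 0, 0], 1]
    - [[0, 0, 0.12], [0, 0, 0], 1]
    - [[0, 0, 0.12], [0, 0, 0], 1]

```text
clock: 15.05
tool_pos: [0.6159, 0.2477, 0.1555]
eef_rot: [0.003, 0.961, 0.0, 0.277]
contact_force: [-5.2, -0.5, 5.1]
opening: 0.379
finger_force: 55.0
```

```bash
python3 s.py
```

```text
15.05 F cradle [-1.67270052 -0.56707573  7.04275122] tool in cradle [ 3.67184704  0.26600257 98.53313658] (array([ 0.37, -0.03, -0.15]), array([0.19, 0.14, 0.1 ])) 54.97905042953789
```

The foot is on the ledge (about +9 N along z). Now I'll slide back onto the plate.

carry_out:
  rows:
    - [[0.1, 0, -0.04], [0, 0, 0], 1]
    - [[0.2, 0, -0.05], [0, 0, 0], 1]
    - [[0.3, 0, -0.05], [0, 0, 0], 1]
    - [[0.3, 0, -0.05], [0, 0, 0], 1]

```text
clock: 15.45
tool_pos: [0.615, 0.2477, 0.155]
eef_rot: [0.003, 0.96, 0.0, 0.278]
contact_force: [-0.9, -0.8, 6.1]
opening: 0.383
finger_force: 55.0
```

```bash
python3 s.py
```

```text
15.45 F cradle [ 2.49813894 -0.76723581  5.64545437] tool in cradle [ 2.63399979  0.24669531 98.57325   ] (array([ 0.26, -0.02, -0.14]), array([0.16, 0.33, 0.06])) 54.97809830121696
```

carry_out:
  rows:
    - [[0.08, 0, 0], [0, 0, 0], 1]
    - [[0.15, 0, 0], [0, 0, 0], 1]
    - [[0.15, 0, 0], [0, 0, 0], 1]

```text
clock: 15.75
tool_pos: [0.6146, 0.2477, 0.1548]
eef_rot: [0.004, 0.96, 0.0, 0.279]
contact_force: [0.6, -0.6, 5.3]
opening: 0.385
finger_force: 55.0
```

```bash
python3 s.py; python3 - <<'E'
from plant import r
print(r.get_state()["moment"])
E
```

```text
15.75 F cradle [ 3.32436542 -0.62315756  4.20781012] tool in cradle [ 2.13118264  0.27448055 98.60497089] (array([ 0.21, -0.03, -0.14]), array([0.16, 0.43, 0.02])) 54.97863854281604
[-0.09187091 -0.47822352 -0.07747566]
```

carry_out:
  rows:
    - [[0, 0, -0.06], [0, 0, 0], 1]
    - [[0, 0, -0.12], [0, 0, 0], 1]
    - [[0, 0, -0.12], [0, 0, 0], 1]

```text
clock: 16.05
tool_pos: [0.6143, 0.2476, 0.155]
eef_rot: [0.004, 0.96, 0.0, 0.279]
contact_force: [6.0, 0.8, -0.3]
opening: 0.38
finger_force: 55.0
```

```bash
python3 s.py
```

```text
16.05 F cradle [ 4.95106357  0.84907287 -3.46131185] tool in cradle [ 2.10523243  0.15450036 98.96355742] (array([ 0.21, -0.02, -0.11]), array([ 0.15,  0.39, -0.01])) 54.981037583202124
```

With the foot lifted slightly, the plate still pushes back (about 6.5 N), so it is on the plate. I'll lower it onto the ledge again and hold.

carry_out:
  rows:
    - [[-0.05, 0, 0.06], [0, 0, 0], 1]
    - [[-0.1, 0, 0.1], [0, 0, 0], 1]
    - [[-0.1, 0, 0.1], [0, 0, 0], 1]
    - [[-0.1, 0, 0.1], [0, 0, 0], 1]
  newtons: 15

```text
clock: 16.45
tool_pos: [0.6145, 0.2476, 0.1547]
eef_rot: [0.004, 0.961, 0.0, 0.278]
contact_force: [3.1, 0.2, 5.5]
opening: 0.386
finger_force: 15.0
```

```bash
python3 s.py; python3 - <<'E'
from h import *
from plant import r
w=r.snapshot("wrist"); st=r.get_state(); pickle.dump((w,st,r.snapshot("scene"),r.snapshot("top")),open("w5.pkl","wb"))
im=w["image"].astype(int)
y=(im[...,0]>150)&(im[...,1]>120)&(im[...,2]<80)
ys,xs=np.nonzero(y[150:300,180:360]); print("yellow",xs.min()+180,xs.max()+180,ys.min()+150,ys.max()+150)
g=(im[...,1]>1.8*im[...,0])&(im[...,1]>50)&(im[...,2]<.6*im[...,1]);n,l,s,c=cv2.connectedComponentsWithStats(g.astype(np.uint8))
print([ (s[i].tolist(),c[i].round(1).tolist()) for i in range(1,n) if s[i,4]>400])
for m in ((20,22,10),(20,-22,10),(-12,22,24),(-12,-22,24)): print(proj(w,CP+CF@(np.array(m)/1000)))
E
```

```text
16.45 F cradle [5.56259542 0.19987477 3.0052261 ] tool in cradle [ 2.06376631  0.13362491 98.62354291] (array([ 0.21, -0.01, -0.14]), array([0.16, 0.31, 0.03])) 14.995301155286143
yellow 189 359 187 284
[([244, 246, 61, 43, 2296], [273.8, 268.1])]
[299.44510583 236.44149845]
[246.21853072 236.36628648]
[302.17767965 204.20487013]
[243.59972756 204.10339446]
```

It is seated: about 6 N on the ledge and 7 N on the plate, with the tool within 2 mm of nominal. Releasing.

carry_out:
  rows:
    - [[0, 0, 0], [0, 0, 0], 0.6]
    - [[0, 0, 0], [0, 0, 0], 0.5]
    - [[0, 0, 0], [0, 0, 0], 0.4]
    - [[0, 0, 0], [0, 0, 0], 0.3]
    - [[0, 0, 0], [0, 0, 0], 0.2]
    - [[0, 0, 0], [0, 0, 0], 0.1]
    - [[0, 0, 0], [0, 0, 0], 0.1]
    - [[0, 0, 0], [0, 0, 0], 0.1]

```text
clock: 17.4
tool_pos: [0.6129, 0.2476, 0.1536]
eef_rot: [0.003, 0.961, 0.0, 0.277]
contact_force: [-0.5, -0.3, 0.5]
opening: 0.898
finger_force: 0.0
```

```bash
python3 s.py; python3 - <<'E'
from h import *
from plant import r
w=r.snapshot("wrist"); im=w["image"].astype(int)
g=(im[...,1]>1.8*im[...,0])&(im[...,1]>50)&(im[...,2]<.6*im[...,1]);n,l,s,c=cv2.connectedComponentsWithStats(g.astype(np.uint8))
print([ (s[i].tolist(),c[i].round(1).tolist()) for i in range(1,n) if s[i,4]>400],r.get_state()["opening"])
E
```

```text
17.4 F cradle [-0.15472666 -0.26377849  0.67891506] tool in cradle [ 0.13181436  0.17634535 98.51013124] (array([ 0.01, -0.02, -0.15]), array([0.18, 0.11, 0.09])) 0.0
[([244, 249, 61, 45, 2361], [273.8, 271.9])] 0.9035564287496306
```

The cartridge stayed put, and the label's small shift in the picture matches the hand relaxing 2 mm. I'll back off along the axis.

carry_out:
  rows:
    - [[0, 0, -0.5], [0, 0, 0], 0.1]
    - [[0, 0, -1.5], [0, 0, 0], 0.1]
    - [[0, 0, -3], [0, 0, 0], 0.1]
    - [[0, 0, -5], [0, 0, 0], 0.1]
    - [[0, 0, -8], [0, 0, 0], 0.1]
    - [[0, 0, -11], [0, 0, 0], 0.1]
    - [[0, 0, -14], [0, 0, 0], 0.1]
    - [[0, 0, -15], [0, 0, 0], 0.1]
    - [[0, 0, -15], [0, 0, 0], 0.1]
    - [[0, 0, -15], [0, 0, 0], 0.1]

```text
clock: 18.45
tool_pos: [0.5331, 0.2478, 0.281]
eef_rot: [0.003, 0.961, 0.0, 0.277]
contact_force: [0.4, 0.2, -0.6]
opening: 0.902
finger_force: 0.0
```

```bash
python3 - <<'E'
from h import *
from plant import r
st=r.get_state(); print(st["clock"],st["contact_force"],st["qd"].round(3))
for n in ("scene","top"):
    s=r.snapshot(n); im=s["image"].astype(int)
    g=((im[...,1]>2.5*im[...,0])&(im[...,2]<.6*im[...,1])).astype(np.uint8)
    q=proj(s,CP+CF@[.012,0,.117]); x,y=q.astype(int)
    sub=g[y-20:y+20,x-20:x+20]; N,l,ss,c=cv2.connectedComponentsWithStats(sub)
    print(n,"label pred",q,[(ss[i].tolist(),(c[i]+[x-20,y-20]).round(1)) for i in range(1,N) if ss[i,4]>15])
E
```

```text
18.45 [ 0.36829261  0.16364698 -0.55389563] [ 0.006  0.03   0.008 -0.001  0.005  0.    -0.001]
scene label pred [416.81482748 230.57272561] [([14, 10, 16, 20, 212], array([417.2, 229.4]))]
top label pred [146.59541913 203.92909137] [([11, 18, 17, 9, 104], array([145.4, 205.1]))]
```

In both views the label is within about 1.5 px of where a seated cartridge's label should be, so I'll hand the job in.

```bash
python3 -c "
from plant import r
print(r.finish_job())"
```

```text
the job is handed in; nothing more can be done
None
```

The cartridge was rocked free of both jaws, drawn out and set in the yellow rest against the plate, then released, and the job was handed in at about 18.5 s; the hand-in returned no verdict.

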